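# Seal check: turn the lizard jar upside down in the inversion cradle and back

### The job

Check the lid seal of the lizard jar, the one with the black lid and the white sticker: stand it upright in the inversion cradle without dropping it, and turn the red cam handle a quarter-turn clockwise so that the jaws hold it tight. Then swing the cradle right over until the jar is fully upside down, leave it so for two seconds, bring it all the way back upright and leave the jar clamped there. Do not disturb the other things on the bench.

Things in the scene. Friction and masses are not known exactly. Their poses are not given: they have to be found in the camera images.
- jar: The jar to check: rectangular clear glass jar with a BLACK lid that has a round white sticker (40 mm) on top, and a pale lizard inside. Glass body 60 (x) by 90 (y) mm; lid plate 60 by 96 mm (no wider than the body in x), 8 mm thick; 150 mm tall in all; 0.35 to 0.65 kg. Origin: centre of its underside; z points up through the lid. It may go in either way round
- green_jar: Another specimen jar of the same shape and size with a GREEN lid and a coiled snake (bystander). Origin: centre of its underside, x along its 60 mm side
- blue_jar: Another specimen jar of the same shape and size with a BLUE lid and a fish (bystander). Origin: centre of its underside, x along its 60 mm side
- stand: Stand of the inversion cradle, fixed to the bench: base plate 150 (x) by 262 (y) by 12 mm, two aluminium posts 150 mm high, 14 mm thick, at y = -71 and +146 mm. They carry the axle, which runs along the stand's y, 125 mm above the bench. Origin: on the bench, under the middle of the clamped jar. x points away from the robot, give or take 0.2 rad
- cradle (a joint): Turn of the cradle (U-shaped aluminium frame for the jar) about the axle, rad: 0 = upright at its stop (so it starts), 3.14 = upside down at its other stop. Grows as the crank handle goes from the robot's side over the top to the far side. A friction brake (0.4 N m, about 6 N at the handle) holds it where it is left. The loaded cradle sweeps within 105 mm of the axle
- cradle_seat (a point): Where the middle of the clamped jar's underside belongs: on the cradle's floor, 78 mm below the axle (47 mm above the bench), turning with the cradle; z points from floor to lid, x across the axle, y along it. The pocket is open at the top. In x it is 70 mm wide, between rails 10 mm high; in y it runs from the fixed rubber jaw (face at y = -45 mm) to the sliding jaw's face
- jaw_face (a point): Centre of the rubber face of the blue sliding jaw, at y = +54 mm of the seat with the cam open, 78 mm above the floor. It comes 12 mm nearer to the fixed jaw as the cam closes and slides a 90 mm wide jar against it; the last 2.5 mm squeeze its springs to about 15 N. Neither jaw is higher than 125 mm above the floor, so the jar's lid stays clear above them
- cam (a joint): Turn of the red quarter-turn cam handle, rad: 0 = open (the bar lies along the axle), 1.57 = tight (the bar lies across the axle). It grows clockwise seen from above with the cradle upright. Stiff: about 0.2 N m, up to 0.3 N m at the end; it stays where it is left. It may start up to 0.2 rad from open
- cam_grip (a point): Centre of the red cam handle: a bar 64 mm long, 14 mm thick, 24 mm high (12 above and below this point), 100 mm from the seat in +y along the axle, 78 mm above the axle. The point's y runs along the bar, its z up along the cam's axis. 30 mm are free below this point round the bar
- crank_grip (a point): Middle of the black revolving crank handle: 22 mm thick, 50 mm long, lying along the axle, free to spin on its pin (so this point's own x and z mean nothing), 70 mm from the axle, 118 mm from the seat in -y. With the cradle upright it is on the robot's side (stand -x) at the axle's height. The post is 40 mm and the crank arm 28 mm from this point, towards the jar
- wash_bottle: White round squeeze bottle with red cap and bent spout, 58 mm wide, 195 mm tall (bystander). Origin: centre of its underside
- amber_jar: Round amber jar with a white cap, 60 mm wide, 95 mm tall (bystander). Origin: centre of its underside
- lid_jar: Round clear jar with a black cap, 68 mm wide, 110 mm tall (bystander). Origin: centre of its underside
- dish: White ceramic dish, 80 mm wide, 30 mm high (bystander). Origin: centre of its underside
- label_box: Cardboard box 90 (x) by 130 (y) by 55 mm (bystander). Origin: centre of its underside
- brush: Paint brush with a wooden handle, about 200 mm long, lying along its x (bystander). Origin: at its underside
- forceps: Steel forceps, 140 mm long, lying along their x (bystander). Origin: middle of the underside

How it is judged (in metres and radians):
On the way, in this order (a step that is already met when the one before it is completed fails the run):
1. the jar stands upright on the cradle's floor between the jaws, at rest (x of jar in the frame of cradle_seat between -0.01 and 0.01 m and y of jar in the frame of cradle_seat between -0.006 and 0.013 m and z of jar in the frame of cradle_seat between -0.006 and 0.006 m and angle between the z axis of jar and the z axis of cradle_seat, either way round below 0.08 rad and value of joint cradle below 0.12 rad and linear speed of jar below 0.02 m/s), for 0.2 s.
2. the cam is turned to within 10 degrees of its full quarter-turn and the jar is against the fixed jaw (x of jar in the frame of cradle_seat between -0.01 and 0.01 m and y of jar in the frame of cradle_seat between -0.006 and 0.006 m and z of jar in the frame of cradle_seat between -0.008 and 0.008 m and angle between the z axis of jar and the z axis of cradle_seat, either way round below 0.08 rad and value of joint cam above 1.4 rad and value of joint cradle below 0.12 rad), for 0.2 s.
3. the jar, still clamped, is upside down to within 11 degrees for a second and a half (x of jar in the frame of cradle_seat between -0.01 and 0.01 m and y of jar in the frame of cradle_seat between -0.006 and 0.006 m and z of jar in the frame of cradle_seat between -0.008 and 0.008 m and angle between the z axis of jar and the z axis of cradle_seat, either way round below 0.08 rad and value of joint cam above 1.4 rad and angle between jar's own z axis and vertical above 2.95 rad), for 1.5 s.
At the end, for the whole second after the job is handed in: The jar stands upright in the cradle, which is within 0.12 rad of its upright stop and at rest; the cam is turned to 1.40 rad or more; the jar is within 10 mm across, 6 mm along and 8 mm in height of its seat and square on it to 0.08 rad (all of step 2 and angle between jar's own z axis and vertical below 0.15 rad and linear speed of jar below 0.02 m/s and velocity of joint cradle between -0.05 and 0.05 rad/s); the robot touches nothing.
It fails at once if another thing on the bench is shifted by more than 30 mm or tipped (distance of any of green_jar, blue_jar, wash_bottle, amber_jar, lid_jar, dish, label_box, brush, forceps from where it was at the start of the episode above 0.03 m or angle between any of green_jar, blue_jar, wash_bottle, amber_jar, lid_jar, dish, label_box's own z axis and vertical above 0.3 rad).
It fails at once if the lizard jar is tipped by more than 30 degrees outside the cradle (distance between jar and cradle_seat above 0.04 m and angle between jar's own z axis and vertical above 0.52 rad).
It fails at once if the lizard jar is dropped (it moves faster than 0.45 m/s with no finger on it) (linear speed of jar above 0.45 m/s and contact force between the fingers and jar below 0.05 N).
It also fails if it takes over 72 s, if anything falls off the work surface, if the arm or the gripper's body presses on something with over 40 N, if the wrist force passes 120 N, or if a joint passes its speed limit or range.

### The arm

A 6-joint arm with a two-finger parallel gripper is mounted at the origin on the work surface. World frame = base frame: x ahead of the robot, y to its left, z up, the work surface at z = 0. Lengths are in m, angles in degrees, forces in N, time in s.
With the tool pointing down it reaches from about 0.35 to 0.875 m from the base axis. Payload 4.2 kg.
Tool frame: the origin (TCP) lies at the very end of the fingers, on their centre line; the grasp point (between the pads) lies 19 mm behind it (r.grip_point_offset is the distance from the TCP to the grasp point, in m); z points along the fingers, y is the line along which they close (so a half turn about z gives the same grasp; the last joint's range is limited). The gripper opens to 87 mm and grips with 3 to 60 N. Pads are 19 mm wide; open, the fingers measure 117 mm over their backs; the gripper's body (75 mm by 190 mm) begins 51 mm behind the grasp point.
Start: joints at [-58.637, 22.042, 0.453, 0, -68.411, -14.817], TCP at [0.178, -0.599, 0.196] pointing down, gripper open.
Joint ranges: [-179.83, 179.83], [-69.29, 118.12], [-61.27, 80.66], [-181.25, 117.63], [-171.15, -9.14], [-177.46, 177.46]. Speed limits (degrees/s): [159.86, 159.86, 180, 180, 180, 180].

### API

Orientations are given as a 3x3 rotation matrix whose columns are the frame's x, y, z axes.
In Python, from station import r, cams gives the robot as it stands. The module is installed in compiled form; this text tells all that it offers.
- The arm moves only by the shell command python3 -m handwheel 'ROWS'. ROWS is JSON, a list that holds one entry, the list of rows, each a list of 7 numbers: the turn, a rotation vector about the tool's x, y, z in units of 6 degrees (1.0 is 6 degrees), then the shift along the tool's x, y, z in m, then the finger opening in m, from 0 to 0.087. In form: [[[ax, ay, az, x, y, z, jaw], ...]]. A call has 1 to 12 rows; each row shifts and turns the commanded pose from where the row before left it, along the tool's axes as they then stand; what a row does not reach is not made up. A row lasts 1/10 s, in which the tool goes at most 50 mm and 8.59 degrees, less where a joint would pass 70% of its speed; a pose out of reach is approached as far as the arm can. A call with a gripper value outside its range is refused whole. The fingers move at their own pace and stop on an object; the grip force is fixed at half the most. Time passes only in rows, so rows that do not move let the fingers close. It gives the time, the measured TCP pose, the force, the opening and the grip force at its end, in the units of the state.
- r.sense(): the state, without advancing time (a new reading comes with each control period).
- cams.capture(name): name is "scene" or "side" or "wrist"; returns the picture (420x560x3 uint8, red, green, blue); there is no depth.
- cams.get_calibration(name): a dict with "camera_matrix" (3x3 intrinsics, pixels), "k1" (the pictures are not rectified: a ray, as slopes to the right and down, at radius r is drawn at 1 + k1 r^2 times it, then the intrinsics apply), "rvec" (rotation vector, rad) and "tvec" (3), from world to camera coordinates, as OpenCV has them; the wrist camera has in their place "T_tool_cam" (4x4, takes a point from camera to tool coordinates, whose origin is the TCP and whose axes are the flange's). Camera axes: x right, y down, z forward; pixel columns grow to the right and rows downward; lengths in m; the calibration is good to about 2 mm. A picture is of the moment at which its call begins: read the wrist's pose just before it. get_calibration takes no time and is no camera call.
- r.finish_job(): hands the job in; it is judged then, once.
The state is a dict: "time_s": time; "joints": joint angles; "joint_velocities": joint speeds; "effort": joint torques, N m; "tcp_pos": TCP position; "ee_rot": TCP orientation; "wrist_force": force on the tool from outside, world axes, zero at the start; "moment": the same for the moment, N m; "gripper_width": opening from 0.0 (shut) to 1.0 (fully open); "gripper_force": force on a finger pad.
Only numpy, scipy, OpenCV 4.12 (cv2) and the standard library are available. Lean on these libraries where they do the work, as an engineer would, in place of code of your own. Each camera call takes 0.05 s, during which the arm holds its last target. There are 200 camera calls.

## Working session

There is one attempt and no reset: what is moved stays moved. The work goes in short steps, Python scripts to look and compute and a shell command to move; the robot and the scene stay as the last step left them, time stands still between calls to the robot, and variables do not carry over. Pictures are saved under pics/ and viewed, at most 10 in all, crops included, and the job is handed in when it is done.

```bash
mkdir -p pics
cat > h.py <<'E'
import numpy as np, cv2
from station import r, cams
def cam(n, st=None):
    c=cams.get_calibration(n); K=np.array(c["camera_matrix"]); k1=c["k1"]
    if "rvec" in c:
        R=cv2.Rodrigues(np.array(c["rvec"],float))[0]; t=np.array(c["tvec"],float).ravel()
        return K,k1,R.T,-R.T@t
    st=st or r.sense(); T=np.array(c["T_tool_cam"]); W=np.eye(4); W[:3,:3]=st["ee_rot"]; W[:3,3]=st["tcp_pos"]; W=W@T
    return K,k1,W[:3,:3],W[:3,3]
def ray(C,uv):
    K,k1,R,o=C
    p=cv2.undistortPoints(np.array([[uv]],float),K,np.array([k1,0,0,0,0.]))[0,0]
    d=R@np.array([p[0],p[1],1]); return o,d/np.linalg.norm(d)
def onz(C,uv,z):
    o,d=ray(C,uv); return o+d*(z-o[2])/d[2]
def proj(C,X):
    K,k1,R,o=C; p=R.T@(np.array(X,float)-o); s=p[:2]/p[2]; s=s*(1+k1*(s@s)); return K[:2,:2]@s+K[:2,2]
def tri(C1,a,C2,b):
    o1,d1=ray(C1,a);o2,d2=ray(C2,b)
    s=np.linalg.lstsq(np.c_[d1,-d2],o2-o1,rcond=None)[0]; p,q=o1+s[0]*d1,o2+s[1]*d2
    return (p+q)/2,np.linalg.norm(p-q)
def snap(n,f):
    im=cams.capture(n)[:,:,::-1].copy(); cv2.imwrite("pics/"+f,im); return im
E
python3 - <<'E'
from h import *
for n in("scene","side"): snap(n,n+"0.png"); C=cam(n); print(n,C[3].round(3),C[2][:,2].round(2))
st=r.sense(); print(st["time_s"],np.array(st["ee_rot"]).round(3)); snap("wrist","w0.png");print(cams.get_calibration("wrist"))
E
```

```text
scene [ 0.818 -0.44   0.939] [-0.29  0.47 -0.84]
side [-0.014  0.712  1.084] [ 0.42 -0.54 -0.72]
0.1 [[-0.959 -0.285 -0.001]
 [-0.285  0.959  0.002]
 [ 0.     0.002 -1.   ]]
{'camera_matrix': array([[345.53063656,   0.        , 276.2368832 ],
       [  0.        , 345.53063656, 207.03179445],
       [  0.        ,   0.        ,   1.        ]]), 'k1': -0.08923100777461182, 'T_tool_cam': array([[ 4.58200276e-04, -9.60804920e-01, -2.77224990e-01,
         7.58446531e-02],
       [ 9.99999678e-01,  2.57547960e-04,  7.60201244e-04,
        -4.97994890e-04],
       [-6.59006365e-04, -2.77225249e-01,  9.60804729e-01,
        -1.88132623e-01],
       [ 0.00000000e+00,  0.00000000e+00,  0.00000000e+00,
         1.00000000e+00]])}
```

View pics/scene0.png

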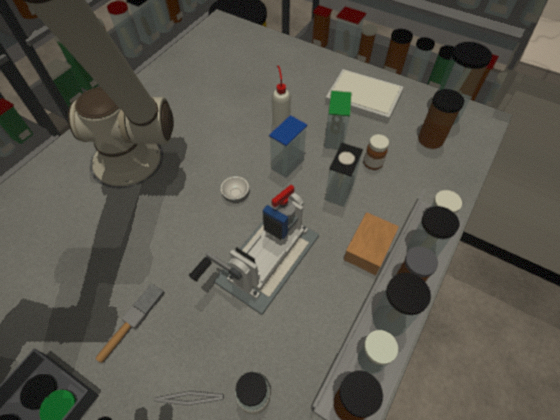

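View pics/side0.png

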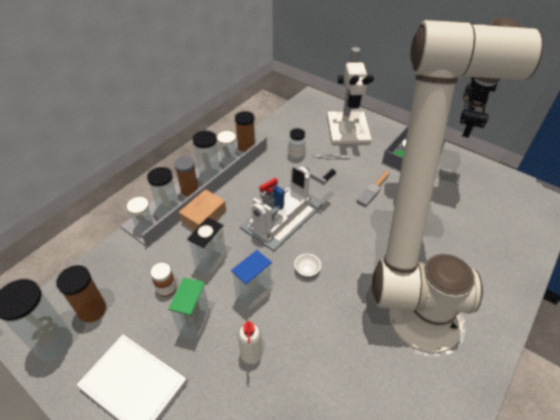

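The scene view shows the lizard jar's lid with its sticker at (347,158). The cradle is centred near (265,255), the red cam is at (284,196), the crank at (202,268) and the amber jar at (377,150). In the side view the jar is at (205,232) and the cam at (269,185).

Run:
```python
from h import *
a=cv2.imread("pics/scene0.png");b=cv2.imread("pics/side0.png")
S=cam("scene");D=cam("side")
# red cam masks
for n,im,C,(x0,y0,x1,y1) in(("scene",a,S,(260,180,310,215)),("side",b,D,(250,172,290,200))):
    h=cv2.cvtColor(im,cv2.COLOR_BGR2HSV);m=((h[...,0]<8)|(h[...,0]>172))&(h[...,1]>150)&(h[...,2]>90)
    M=np.zeros(m.shape,np.uint8);M[y0:y1,x0:x1]=m[y0:y1,x0:x1]
    ys,xs=np.nonzero(M);print(n,"red",len(xs),xs.mean(),ys.mean(),cv2.minAreaRect(np.c_[xs,ys].astype(np.float32)))
    print(onz(C,(xs.mean(),ys.mean()),.205))
for n,im,C,(x0,y0,x1,y1) in(("scene",a,S,(335,148,358,172)),("side",b,D,(195,224,217,242))):
    g=im[y0:y1,x0:x1].min(2);ys,xs=np.nonzero(g>130);c=(xs.mean()+x0,ys.mean()+y0);print(n,"sticker",len(xs),c,onz(C,c,.15))
c=lambda im,x,y,w,h,k:cv2.resize(im[y:y+h,x:x+w],None,fx=k,fy=k,interpolation=cv2.INTER_CUBIC)
cv2.imwrite("pics/m1.png",c(a,190,140,200,180,4)[:600,:800][:600])
p=c(a,185,180,145,130,4.1); 
cv2.imwrite("pics/m1.png",p)
q=np.hstack([c(a,310,120,80,100,5),c(b,180,210,80,100,5)]);cv2.imwrite("pics/m2.png",q)
```

```text
scene red 151 282.7417218543046 194.58940397350995 ((284.20733642578125, 196.1341552734375), (11.088336944580078, 25.14397621154785), 51.34019470214844)
[0.54951049 0.00778633 0.205     ]
side red 120 268.5083333333333 185.34166666666667 ((269.29998779296875, 185.89999389648438), (8.806466102600098, 18.48117446899414), 60.2551155090332)
[0.54506001 0.01242497 0.205     ]
scene sticker 125 (np.float64(346.064), np.float64(157.688)) [0.60799298 0.22431982 0.15      ]
side sticker 139 (np.float64(204.98561151079136), np.float64(230.79136690647482)) [0.60911948 0.22457952 0.15      ]
```

View pics/m1.png

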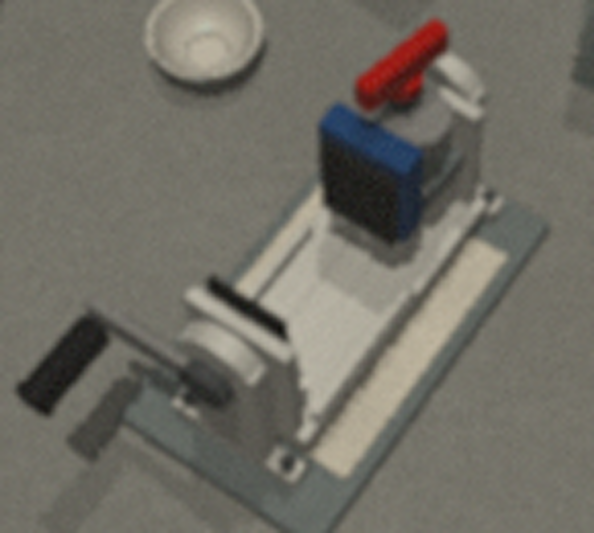

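View pics/m2.png

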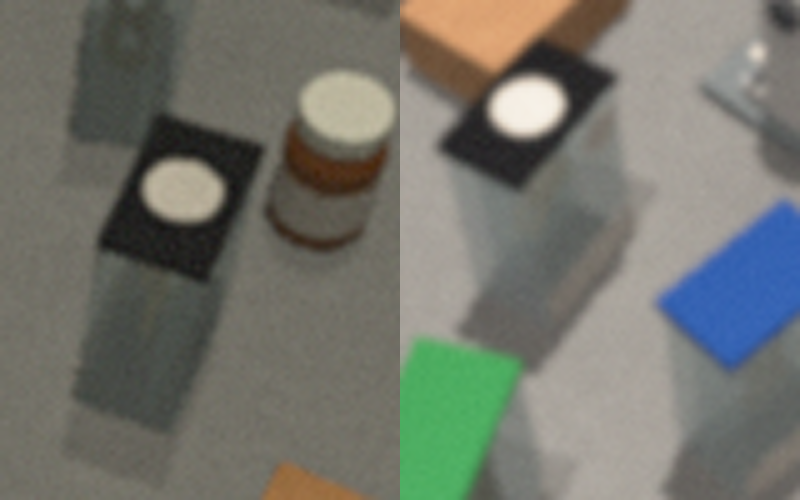

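Run:
```python
from h import *
S=cam("scene");D=cam("side")
A=[(341.6,143),(363,150),(352,176),(330,168.4)];B=[(209,218),(223,225),(204,247.6),(188,239.6)]
P=np.array([onz(S,p,.15)for p in A])[:,:2];Q=np.array([onz(D,p,.15)for p in B])[:,:2]
for X in(P,Q):
    print(X.round(3).tolist(),X.mean(0).round(4),[np.linalg.norm(X[i]-X[(i+1)%4]).round(4) for i in range(4)])
    v=X[3]-X[0]+X[2]-X[1]; print("long axis deg",np.degrees(np.arctan2(v[1],v[0])))
    v=X[1]-X[0]+X[2]-X[3]; print("short axis deg",np.degrees(np.arctan2(v[1],v[0])))
c,e=tri(S,(284,196),D,(269,185.7));print("cam tri",c.round(4),e)
f=lambda x,y:(x/4.1+185,y/4.1+180)
k=onz(S,f(63,364),.125);print("crank",k)
c=(onz(S,(284,196),.21)+onz(D,(269,185.7),.21))/2
d=(c-k)[:2];yaw=np.arctan2(d[1],d[0])-np.arctan2(218,70);print("yaw",np.degrees(yaw),np.linalg.norm(d),"exp .229")
for p in(f(548,230),(264,310),f(128,418)):print("plate",onz(S,p,.012).round(4))
a,b=onz(S,f(365,95),.215),onz(S,f(440,30),.215);print("bar",a.round(4),b.round(4),np.degrees(np.arctan2(*(b-a)[1::-1])))
a,b=onz(S,f(322,125),.166),onz(S,f(420,165),.166)
a,b=onz(S,f(100,322),.125),onz(S,f(30,405),.125);print("crank ends",a.round(4),b.round(4),np.degrees(np.arctan2(*(a-b)[1::-1])))
Rz=np.array([[np.cos(yaw),-np.sin(yaw)],[np.sin(yaw),np.cos(yaw)]])
s1=c[:2]-Rz@[0,.1];s2=k[:2]-Rz@[-.07,-.118];print("seat",s1,s2)
s=(s1+s2)/2
def W(x,y,z):return [*(s+Rz@[x,y]),z]
im=cv2.resize(cv2.imread("pics/scene0.png"),None,fx=2,fy=2);im2=cv2.resize(cv2.imread("pics/side0.png"),None,fx=2,fy=2)
pts=[(0,.1,.215),(0,.132,.215),(0,.068,.215),(-.07,-.118,.125),(-.07,-.143,.125),(-.07,-.093,.125),(0,-.045,.125),(0,.054,.125),
]
for sx in(-1,1):
    for y in(-.0935,.1685): pts.append((sx*.075,y,.012))
for C,I in((S,im),(D,im2)):
    for p in pts:cv2.circle(I,tuple(int(round(v*2+.5))for v in proj(C,W(*p))),2,(0,255,255),-1)
cv2.imwrite("pics/v1.png",np.hstack([im[340:640,360:660],im2[300:600,440:740]]))
```

```text
[[0.576, 0.264], [0.634, 0.27], [0.647, 0.179], [0.589, 0.172]] [0.6114 0.2211] [np.float64(0.0586), np.float64(0.0927), np.float64(0.058), np.float64(0.0927)]
long axis deg -81.80491175043072
short axis deg 6.582607336112109
[[0.634, 0.182], [0.583, 0.177], [0.569, 0.269], [0.625, 0.277]] [0.6027 0.2264] [np.float64(0.0508), np.float64(0.0933), np.float64(0.0555), np.float64(0.0948)]
long axis deg 96.93183152364762
short axis deg -173.19399094642017
cam tri [0.5495 0.0086 0.1981] 0.004996286436519804
crank [ 0.46871416 -0.20954193  0.125     ]
yaw -2.014415162674944 0.23314814432197736 exp .229
plate [0.6295 0.0599 0.012 ]
plate [ 0.6142 -0.1839  0.012 ]
plate [ 0.4754 -0.1854  0.012 ]
bar [ 0.5488 -0.0277  0.215 ] [0.5611 0.0298 0.215 ] 77.8862511035542
crank ends [ 0.4706 -0.1791  0.125 ] [ 0.4683 -0.2375  0.125 ] 87.7154847615287
seat [ 0.54423754 -0.09013798] [ 0.54281871 -0.09407541]
```

View pics/v1.png

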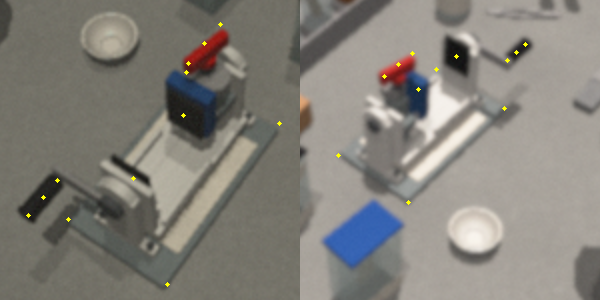

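The lid size (58x93 against the real 60x96) and the cam-crank distance (233 against 229 mm) match the text. The jar is at about (0.6085, 0.2245) with yaw 7°. The seat is at about (0.543, -0.092) with yaw about -3°. In the overlay the crank and cam dots fall on their parts. Next I move over the cradle for a wrist look.

```bash
python3 -m handwheel '[[[0,0,-1.303,0,0,-0.022,0.087],[0,0,-1.303,0,0,-0.022,0.087],[0,0,-1.303,0,0,-0.022,0.087],[0,0,-1.303,0,0,-0.022,0.087],[0,0,-1.303,0,0,-0.022,0.087],[0,0,-1.303,0,0,-0.022,0.087],[0,0,-1.303,0,0,-0.022,0.087],[0,0,-1.303,0,0,-0.022,0.087],[0,0,-1.303,0,0,-0.022,0.087]]]'
python3 -m handwheel '[[[0,0,0,-0.0377,-0.0241,0,0.087],[0,0,0,-0.0377,-0.0241,0,0.087],[0,0,0,-0.0377,-0.0241,0,0.087],[0,0,0,-0.0377,-0.0241,0,0.087],[0,0,0,-0.0377,-0.0241,0,0.087],[0,0,0,-0.0377,-0.0241,0,0.087],[0,0,0,-0.0377,-0.0241,0,0.087]]]'
python3 -m handwheel '[[[0,0,0,-0.0377,-0.0241,0,0.087],[0,0,0,-0.0377,-0.0241,0,0.087],[0,0,0,-0.0377,-0.0241,0,0.087],[0,0,0,-0.0377,-0.0241,0,0.087],[0,0,0,-0.0377,-0.0241,0,0.087],[0,0,0,-0.0377,-0.0241,0,0.087],[0,0,0,-0.0377,-0.0241,0,0.087],[0,0,0,0,0,0,0.087],[0,0,0,0,0,0,0.087]]]'
python3 - <<'E'
from h import *
st=r.sense();print(st["joints"],st["tcp_pos"],np.array(st["ee_rot"]).round(3).tolist())
snap("wrist","w1.png")
E
```

```text
time_s: 1.05
tcp_pos: [0.178, -0.5988, 0.3948]
ee_rot: [[-0.048, -0.999, -0.0], [-0.999, 0.048, 0.001], [-0.001, 0.0, -1.0]]
wrist_force: [-1.1, 1.5, -0.8]
gripper_width: 1.002
gripper_force: 0.0
time_s: 1.75
tcp_pos: [0.3612, -0.3429, 0.3942]
ee_rot: [[-0.054, -0.999, -0.0], [-0.999, 0.054, 0.0], [-0.0, 0.0, -1.0]]
wrist_force: [1.3, -0.6, 1.2]
gripper_width: 1.002
gripper_force: 0.0
time_s: 2.65
tcp_pos: [0.5436, -0.0894, 0.3935]
ee_rot: [[-0.052, -0.999, -0.002], [-0.999, 0.052, -0.0], [0.0, 0.002, -1.0]]
wrist_force: [-0.2, -0.9, 0.9]
gripper_width: 0.997
gripper_force: 0.0
[ 7.52374363e+00  1.08381324e+01  1.22942972e+01 -5.02362070e-04
 -9.15706343e+01 -1.05091333e+01] [ 0.54360454 -0.08938869  0.3934796 ] [[-0.052, -0.999, -0.002], [-0.999, 0.052, -0.0], [0.0, 0.002, -1.0]]
```

View pics/w1.png

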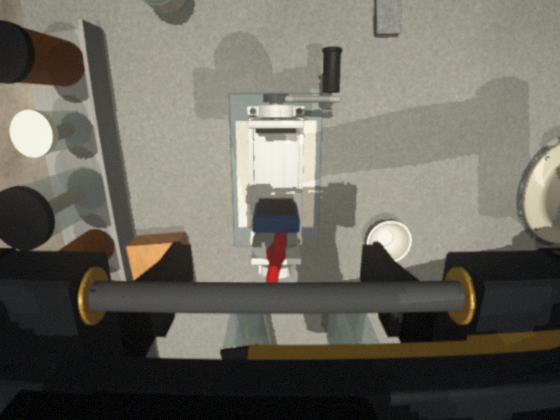

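The wrist view shows the plate corners at (231,93) and (322,93), with side edges down to about (235,245) and (319,247). The crank handle is centred at (331,69), the pocket runs from x=255 to 300, the blue jaw is at (276,215) and the red bar at (276,258), slightly turned.

Run:
```python
from h import *
C=cam("wrist"); im=cv2.imread("pics/w1.png")
f=lambda u,v,z:onz(C,(u,v),z).round(4)
print("cam",C[3])
for n,u,v,z in(("pTL",231,94,.012),("pTR",322,94,.012),("pBL",234.5,245,.012),("pBR",319.5,247,.012),("crank",331.5,69,.125),("ctop",332,48,.125),("cbot",331,92,.125),("jawL",253.5,222,.172),("jawR",299,222,.172),("fixjaw",277,129,.172)):print(n,f(u,v,z))
h=cv2.cvtColor(im,cv2.COLOR_BGR2HSV)
m=(((h[...,0]<8)|(h[...,0]>172))&(h[...,1]>150)&(h[...,2]>80)).astype(np.uint8);m[:225]=0;m[283:]=0;m[:,:255]=0;m[:,300:]=0
ys,xs=np.nonzero(m);print("red",len(xs),xs.mean(),ys.mean(),ys.min(),ys.max(),f(xs.mean(),ys.mean(),.215))
a=[f(xs[ys==y].mean(),y,.215) for y in(238,246,262,270,276) if (ys==y).any()];print(a)
m=((h[...,0]>105)&(h[...,0]<130)&(h[...,1]>110)).astype(np.uint8)
n,l,s,c=cv2.connectedComponentsWithStats(m);print([x.tolist() for x in s[1:] if x[4]>200])
g=cv2.cvtColor(im,cv2.COLOR_BGR2GRAY)
for y in(150,180): print(y,g[y,225:330].tolist())
print("colY",g[85:215,277].tolist())
for y in(55,69,85): print(y,g[y,312:350].tolist())
print("col",g[40:104,331].tolist())
```

```text
cam [ 0.53941136 -0.16633438  0.58218594]
pTL [ 0.6097 -0.1923  0.012 ]
pTR [ 0.4656 -0.1847  0.012 ]
pBL [0.6257 0.064  0.012 ]
pBR [0.4749 0.0759 0.012 ]
crank [ 0.4675 -0.211   0.125 ]
ctop [ 0.4663 -0.236   0.125 ]
cbot [ 0.4687 -0.183   0.125 ]
jawL [ 0.575  -0.0303  0.172 ]
jawR [ 0.5181 -0.0273  0.172 ]
fixjaw [ 0.5396 -0.1427  0.172 ]
red 599 275.69782971619367 257.1636060100167 233 282 [ 5.487e-01 -4.000e-04  2.150e-01]
[array([ 0.5426, -0.0239,  0.215 ]), array([ 0.5459, -0.0142,  0.215 ]), array([0.5498, 0.0056, 0.215 ]), array([0.5522, 0.0158, 0.215 ]), array([0.5544, 0.0235, 0.215 ])]
[]
150 [164, 165, 167, 165, 160, 148, 149, 162, 151, 152, 164, 197, 218, 222, 223, 225, 225, 222, 226, 225, 222, 223, 224, 229, 236, 239, 236, 226, 205, 231, 238, 237, 237, 238, 238, 238, 240, 240, 241, 239, 239, 240, 240, 239, 241, 239, 239, 239, 239, 241, 241, 241, 242, 241, 241, 241, 241, 238, 236, 237, 239, 239, 240, 241, 240, 239, 240, 239, 238, 238, 238, 238, 236, 228, 222, 233, 235, 229, 218, 228, 228, 229, 228, 226, 225, 226, 228, 229, 228, 225, 203, 164, 146, 145, 141, 134, 134, 14
[... 1299 characters left out ...]
5, 59, 49, 49, 42, 51, 88, 130, 155, 156, 158, 159, 160, 155, 158, 161]
69 [141, 142, 142, 137, 134, 135, 137, 136, 142, 152, 141, 83, 41, 42, 41, 40, 48, 52, 54, 66, 67, 64, 57, 51, 46, 47, 45, 65, 114, 152, 165, 161, 160, 159, 157, 156, 158, 158]
85 [141, 138, 139, 138, 137, 137, 134, 104, 89, 89, 71, 52, 41, 45, 42, 47, 48, 53, 53, 59, 61, 53, 52, 50, 44, 45, 55, 95, 148, 162, 164, 161, 165, 161, 155, 158, 163, 164]
col [155, 157, 155, 159, 162, 151, 111, 71, 63, 55, 51, 53, 61, 64, 65, 64, 65, 64, 65, 64, 64, 67, 70, 67, 66, 67, 64, 67, 63, 66, 64, 65, 61, 65, 63, 61, 62, 61, 60, 59, 60, 60, 60, 57, 58, 59, 59, 55, 55, 53, 54, 48, 60, 96, 114, 125, 147, 172, 185, 178, 159, 135, 108, 100]
```

Run:
```python
from h import *
S=cam("scene");D=cam("side")
print("amber",onz(S,(379,141),.095),onz(D,(161.5,271),.095))
print("wash cap",tri(S,(281,88),D,(249,328)))
print("blue",onz(S,(288.5,131),.15),onz(D,(252.5,266),.15))
print("green",onz(S,(340.5,103),.15),onz(D,(187.5,296),.15))
print("box",onz(S,(372,238),.055))
```

```text
amber [0.64527634 0.37365259 0.095     ] [0.64066976 0.37505244 0.095     ]
wash cap (array([0.32210679, 0.37346524, 0.14187026]), np.float64(0.0012397569950274598))
blue [0.43425598 0.22884531 0.15      ] [0.42505214 0.23458739 0.15      ]
green [0.5048011 0.3981963 0.15     ] [0.49613425 0.40452235 0.15      ]
box [0.75470362 0.10114046 0.055     ]
```

```bash
python3 -m handwheel '[[[0,0,-0.8335,0,0,0,0.087],[0,0,-0.8335,0,0,0,0.087],[0,0,0,-0.0434,-0.0147,0,0.087],[0,0,0,-0.0434,-0.0147,0,0.087],[0,0,0,-0.0434,-0.0147,0,0.087],[0,0,0,-0.0434,-0.0147,0,0.087],[0,0,0,-0.0434,-0.0147,0,0.087],[0,0,0,-0.0434,-0.0147,0,0.087],[0,0,0,-0.0434,-0.0147,0,0.087],[0,0,0,0,0,0.04,0.087],[0,0,0,0,0,0.04,0.087],[0,0,0,0,0,0.04,0.087]]]'
python3 -m handwheel '[[[0,0,0,0,0,0.04,0.087],[0,0,0,0,0,0.04,0.087],[0,0,0,0,0,0,0.087],[0,0,0,0,0,0,0.087]]]'
python3 - <<'E'
from h import *
snap("wrist","w2.png")
E
```

```text
time_s: 3.9
tcp_pos: [0.609, 0.2226, 0.2736]
ee_rot: [[0.119, -0.993, 0.001], [-0.993, -0.119, 0.001], [-0.0, -0.001, -1.0]]
wrist_force: [0.8, 0.0, 0.3]
gripper_width: 1.005
gripper_force: 0.0
time_s: 4.3
tcp_pos: [0.6098, 0.2225, 0.1957]
ee_rot: [[0.119, -0.993, 0.001], [-0.993, -0.119, -0.001], [0.001, -0.001, -1.0]]
wrist_force: [-0.0, -0.2, 1.1]
gripper_width: 0.996
gripper_force: 0.0
```

View pics/w2.png

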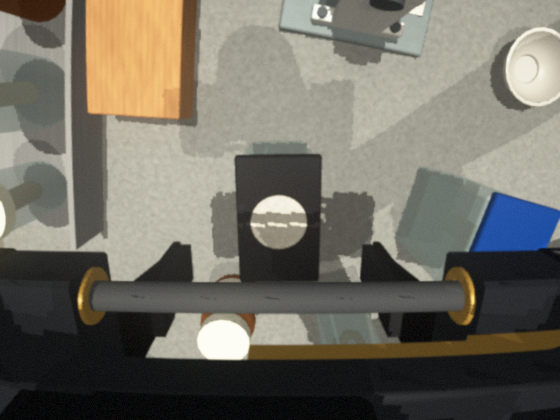

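The lid spans u=236..321 at row 155 and is square in the view. The sticker at (279,222) sits midway between the fingers at 192 and 362. So the grasp is centred in y; I only check the along-lid offset below.

```bash
python3 - <<'E'
from h import *
C=cam("wrist");print(onz(C,(279,222),.15),[onz(C,p,.15).round(4).tolist() for p in((235.5,155),(321,155))])
E
python3 -m handwheel '[[[0,0,0,0,0,0.03,0.087],[0,0,0,0,0,0.03,0.087],[0,0,0,0,0,0.0267,0.087],[0,0,0,0,0,0,0.087]]]'
python3 -m handwheel '[[[0,0,0,0,0,0,0.075],[0,0,0,0,0,0,0.07],[0,0,0,0,0,0,0.066],[0,0,0,0,0,0,0.062],[0,0,0,0,0,0,0.055],[0,0,0,0,0,0,0.05],[0,0,0,0,0,0,0.045],[0,0,0,0,0,0,0.045],[0,0,0,0,0,0,0.045]]]'
```

```text
[0.60872899 0.2259079  0.15      ] [[0.6441, 0.1817, 0.15], [0.5862, 0.1747, 0.15]]
time_s: 4.75
tcp_pos: [0.6083, 0.2231, 0.1067]
ee_rot: [[0.12, -0.993, -0.003], [-0.993, -0.12, -0.001], [0.001, 0.003, -1.0]]
wrist_force: [0.4, 0.1, -0.5]
gripper_width: 1.0
gripper_force: 0.0
time_s: 5.65
tcp_pos: [0.609, 0.2238, 0.1084]
ee_rot: [[0.121, -0.993, 0.0], [-0.993, -0.121, 0.0], [0.0, -0.0, -1.0]]
wrist_force: [-1.9, 0.0, 4.6]
gripper_width: 0.688
gripper_force: 30.0
```

```bash
python3 -m handwheel '[[[0,0,0,0,0,-0.015,0.045],[0,0,0,0,0,-0.03,0.045],[0,0,0.335,0,0,-0.03,0.045],[0,0,0.335,0,0,-0.03,0.045],[0,0,0.335,0,0,-0.03,0.045],[0,0,0.335,0,0,-0.03,0.045],[0,0,0.335,0,0,-0.03,0.045],[0,0,0,0,0,-0.03,0.045],[0,0,0,0,0,-0.015,0.045],[0,0,0,0,0,0,0.045]]]'
python3 -m handwheel '[[[0,0,0,0.0159,0.0024,0,0.045],[0,0,0,0.0318,0.0048,0,0.045],[0,0,0,0.0318,0.0048,0,0.045],[0,0,0,0.0318,0.0048,0,0.045],[0,0,0,0.0318,0.0048,0,0.045],[0,0,0,0.0318,0.0048,0,0.045],[0,0,0,0.0318,0.0048,0,0.045],[0,0,0,0.0318,0.0048,0,0.045],[0,0,0,0.0318,0.0048,0,0.045],[0,0,0,0.0318,0.0048,0,0.045],[0,0,0,0.0159,0.0024,0,0.045],[0,0,0,0,0,0,0.045]]]'
python3 -m handwheel '[[[0,0,0,0,0,0.03,0.045],[0,0,0,0,0,0.03,0.045],[0,0,0,0,0,0.02,0.045],[0,0,0,0,0,0,0.045],[0,0,0,0,0,0,0.045]]]'
python3 - <<'E'
from h import *
a=snap("scene","s2.png");b=snap("side","d2.png")
c=lambda im,x,y,w,h,k:cv2.resize(im[y:y+h,x:x+w],None,fx=k,fy=k,interpolation=cv2.INTER_CUBIC)
cv2.imwrite("pics/v2.png",np.hstack([c(a,200,130,130,180,3),c(b,230,110,130,180,3)]))
E
```

```text
time_s: 6.65
tcp_pos: [0.6097, 0.2242, 0.3483]
ee_rot: [[-0.055, -0.998, 0.002], [-0.998, 0.055, 0.002], [-0.002, -0.002, -1.0]]
wrist_force: [0.0, 0.5, -6.0]
gripper_width: 0.684
gripper_force: 30.0
time_s: 7.85
tcp_pos: [0.5421, -0.0931, 0.3456]
ee_rot: [[-0.058, -0.998, -0.004], [-0.998, 0.058, 0.0], [0.0, 0.004, -1.0]]
wrist_force: [-0.2, -0.6, -4.0]
gripper_width: 0.688
gripper_force: 30.0
time_s: 8.35
tcp_pos: [0.5438, -0.0909, 0.2674]
ee_rot: [[-0.054, -0.999, -0.001], [-0.999, 0.054, -0.001], [0.001, 0.001, -1.0]]
wrist_force: [0.7, -0.2, -4.2]
gripper_width: 0.686
gripper_force: 30.0
```

View pics/v2.png

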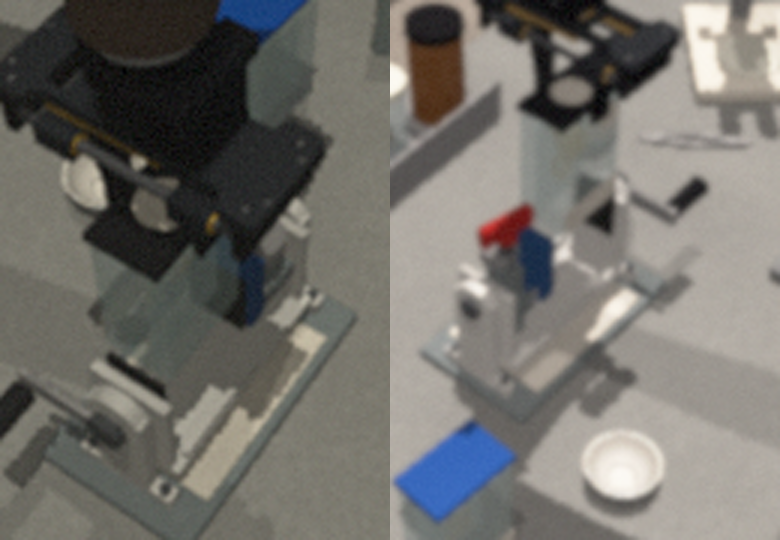

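In both crops the jar hangs upright in the gripper over the pocket, between the blue jaw and the fixed jaw, with no contact force beyond its weight. I go down with force checks.

```bash
python3 -m handwheel '[[[0,0,0,0,0,0.01,0.045],[0,0,0,0,0,0.01,0.045],[0,0,0,0,0,0.01,0.045],[0,0,0,0,0,0.01,0.045]]]' | grep -E "pos|force"
python3 -m handwheel '[[[0,0,0,0,0,0.01,0.045],[0,0,0,0,0,0.01,0.045],[0,0,0,0,0,0.01,0.045],[0,0,0,0,0,0.01,0.045]]]'| grep -E "pos|force"
```

```text
tcp_pos: [0.5433, -0.0912, 0.2265]
wrist_force: [0.3, 0.3, -4.1]
gripper_force: 30.0
tcp_pos: [0.5437, -0.0912, 0.1868]
wrist_force: [0.3, 0.0, -4.5]
gripper_force: 30.0
```

```bash
python3 -m handwheel '[[[0,0,0,0,0,0.008,0.045],[0,0,0,0,0,0.008,0.045],[0,0,0,0,0,0.005,0.045],[0,0,0,0,0,0.005,0.045]]]' | grep -E "pos|force"
python3 -m handwheel '[[[0,0,0,0,0,0.003,0.045],[0,0,0,0,0,0.002,0.045],[0,0,0,0,0,0,0.045]]]'| grep -E "pos|force"
```

```text
tcp_pos: [0.5438, -0.0912, 0.1614]
wrist_force: [1.0, 0.1, -4.6]
gripper_force: 30.0
tcp_pos: [0.5436, -0.0912, 0.1565]
wrist_force: [-0.2, 0.7, -4.3]
gripper_force: 30.0
```

```bash
python3 -m handwheel '[[[0,0,0,0,0,0.001,0.045],[0,0,0,0,0,0.001,0.045],[0,0,0,0,0,0,0.045]]]' | grep -E "pos|force"
```

```text
tcp_pos: [0.5439, -0.0913, 0.1554]
wrist_force: [-0.8, 0.2, -1.1]
gripper_force: 30.0
```

```bash
python3 -m handwheel '[[[0,0,0,0,0,0,0.062],[0,0,0,0,0,0,0.066],[0,0,0,0,0,0,0.072],[0,0,0,0,0,0,0.08],[0,0,0,0,0,0,0.087],[0,0,0,0,0,0,0.087],[0,0,0,0,0,0,0.087]]]' | grep -E "pos|force|width"
python3 -m handwheel '[[[0,0,0,0,0,-0.01,0.087],[0,0,0,0,0,-0.03,0.087],[0,0,0,0,0,-0.04,0.087],[0,0,0,0,0,-0.04,0.087],[0,0,0,0,0,-0.04,0.087],[0,0,0,-0.04,0,0,0.087],[0,0,0,-0.04,0,0,0.087],[0,0,0,-0.04,0,0,0.087],[0,0,0,-0.04,0,0,0.087],[0,0,0,0,0,0,0.05],[0,0,0,0,0,0,0.05]]]'
python3 - <<'E'
from h import *
st=r.sense();C=cam("wrist",st);im=snap("wrist","w3.png")
h=cv2.cvtColor(im,cv2.COLOR_BGR2HSV)
m=(((h[...,0]<8)|(h[...,0]>172))&(h[...,1]>150)&(h[...,2]>80)).astype(np.uint8)
n,l,s,c=cv2.connectedComponentsWithStats(m)
i=1+s[1:,4].argmax();print(s[i],c[i]);ys,xs=np.nonzero(l==i)
rc=cv2.minAreaRect(np.c_[xs,ys].astype(np.float32));print(rc);b=cv2.boxPoints(rc)
P=np.array([onz(C,p,.215) for p in b]);print(P.round(4),P.mean(0).round(4))
E
```

```text
tcp_pos: [0.5437, -0.0912, 0.1547]
wrist_force: [0.7, 0.1, 0.4]
gripper_width: 0.991
gripper_force: 0.0
time_s: 12.05
tcp_pos: [0.5524, 0.0694, 0.3152]
ee_rot: [[-0.053, -0.999, 0.0], [-0.999, 0.053, -0.0], [0.0, -0.0, -1.0]]
wrist_force: [-0.2, -0.1, 0.4]
gripper_width: 0.897
gripper_force: 0.0
[ 263   88   28   75 1300] [276.89538462 125.02076923]
((276.99835205078125, 125.05708312988281), (26.1036319732666, 74.4267578125), 1.6365771293640137)
[[ 0.5621  0.0364  0.215 ]
 [ 0.5567 -0.0233  0.215 ]
 [ 0.536  -0.0216  0.215 ]
 [ 0.5403  0.0382  0.215 ]] [0.5488 0.0074 0.215 ]
```

View pics/w3.png

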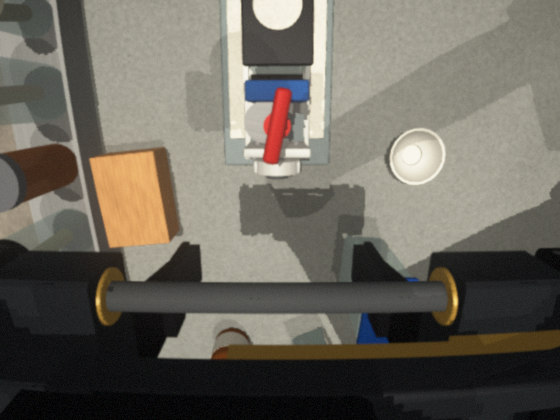

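The wrist view shows the jar in the pocket, with its lid square at (278,30). The red bar runs from (285,90) to (271,162) with its hub at (277,125). That puts the cam axis at (0.549, 0.007) with the bar yaw 76°, as expected. I grip the bar.

```bash
python3 -m handwheel '[[[0,0,0.917,0.0312,0,0,0.05],[0,0,0.917,0,0,0,0.05],[0,0,0,0.0312,0.006,0,0.05],[0,0,0,0,0,0,0.05]]]'
python3 - <<'E'
from h import *
s=r.sense();R=np.array(s["ee_rot"]);print(R.T@(np.array([.549,.007,.184])-s["tcp_pos"]),np.degrees(np.arctan2(R[1,0],R[0,0])),s["joints"][5])
E
```

```text
time_s: 12.5
tcp_pos: [0.536, 0.0053, 0.3157]
ee_rot: [[-0.248, -0.969, 0.001], [-0.969, 0.248, -0.0], [0.0, -0.001, -1.0]]
wrist_force: [0.5, 0.0, 0.5]
gripper_width: 0.588
gripper_force: 0.0
[-0.00487749 -0.01207943  0.13167454] -104.37747012298581 -32.32132329283914
```

```bash
python3 -m handwheel '[[[0,0,0,-0.0049,-0.012,0.02,0.05],[0,0,0,0,0,0.03,0.05],[0,0,0,0,0,0.02,0.05],[0,0,0,0,0,0,0.05]]]' | grep -E "pos|force"
python3 -m handwheel '[[[0,0,0,0,0,0.02,0.05],[0,0,0,0,0,0.02,0.05],[0,0,0,0,0,0.02,0.05],[0,0,0,0,0,0,0.05]]]' | grep -E "pos|force"
python3 -m handwheel '[[[0,0,0,0,0,0,0.035],[0,0,0,0,0,0,0.025],[0,0,0,0,0,0,0.02],[0,0,0,0,0,0,0.015],[0,0,0,0,0,0,0.01],[0,0,0,0,0,0,0.005],[0,0,0,0,0,0,0.005],[0,0,0,0,0,0,0.005]]]' | grep -E "pos|force|width"
```

```text
tcp_pos: [0.5482, 0.0094, 0.2418]
wrist_force: [-1.5, -0.5, 1.1]
gripper_force: 0.0
tcp_pos: [0.5491, 0.0098, 0.1835]
wrist_force: [0.2, 0.3, 0.2]
gripper_force: 0.0
tcp_pos: [0.5498, 0.0106, 0.185]
wrist_force: [-2.1, 2.0, 3.0]
gripper_width: 0.144
gripper_force: 30.0
```

```bash
python3 -m handwheel '[[[0,0,0,0,0,0,0.025],[0,0,0,0,0,0,0.025],[0,0,0,0.003,0,0,0.025],[0,0,0,0,0,0,0.005],[0,0,0,0,0,0,0.005],[0,0,0,0,0,0,0.005]]]' | grep -E "pos|force|width"
python3 -m handwheel '[[[0,0,0.5,0,0,0,0.005],[0,0,0.7,0,0,0,0.005],[0,0,0.7,0,0,0,0.005],[0,0,0.7,0,0,0,0.005],[0,0,0.4,0,0,0,0.005],[0,0,0,0,0,0,0.005]]]' | grep -vE "time"
python3 - <<'E'
from h import *
print(r.sense()["moment"])
E
```

```text
tcp_pos: [0.5489, 0.0075, 0.1845]
wrist_force: [-1.7, 0.1, 0.5]
gripper_width: 0.148
gripper_force: 30.0
tcp_pos: [0.5488, 0.0076, 0.1845]
ee_rot: [[-0.532, -0.847, -0.001], [-0.847, 0.532, -0.0], [0.001, 0.001, -1.0]]
wrist_force: [-1.9, 0.3, -0.3]
gripper_width: 0.145
gripper_force: 30.1
[0.29787212 0.72754098 0.13818593]
```

```bash
python3 -m handwheel '[[[0,0,0.8,0,0,0,0.005],[0,0,0.9,0,0,0,0.005],[0,0,0.9,0,0,0,0.005],[0,0,0.9,0,0,0,0.005],[0,0,0.9,0,0,0,0.005],[0,0,0.6,0,0,0,0.005],[0,0,0,0,0,0,0.005]]]' | grep -vE "time"
python3 -m handwheel '[[[0,0,0.7,0,0,0,0.005],[0,0,0.8,0,0,0,0.005],[0,0,0.8,0,0,0,0.005],[0,0,0.8,0,0,0,0.005],[0,0,0.8,0,0,0,0.005],[0,0,0.5,0,0,0,0.005],[0,0,0,0,0,0,0.005]]]' | grep -vE "time"
python3 - <<'E'
from h import *
print(r.sense()["moment"])
E
```

```text
tcp_pos: [0.5484, 0.0079, 0.1845]
ee_rot: [[-0.884, -0.468, -0.002], [-0.468, 0.884, 0.0], [0.002, 0.001, -1.0]]
wrist_force: [-4.0, 3.1, 1.4]
gripper_width: 0.146
gripper_force: 30.1
tcp_pos: [0.5483, 0.0082, 0.1844]
ee_rot: [[-1.0, -0.027, -0.002], [-0.027, 1.0, 0.001], [0.002, 0.001, -1.0]]
wrist_force: [-3.5, 3.6, 1.1]
gripper_width: 0.147
gripper_force: 30.2
[1.16144816 1.34888986 0.18634298]
```

```bash
python3 -m handwheel '[[[0,0,0.3,0,0,0,0.005],[0,0,0.3,0,0,0,0.005],[0,0,0.3,0,0,0,0.005],[0,0,0,0,0,0,0.005]]]' | grep -E "rot|force"
python3 - <<'E'
from h import *
print(r.sense()["moment"])
E
python3 -m handwheel '[[[0,0,0.3,0,0,0,0.005],[0,0,0.2,0,0,0,0.005],[0,0,0,0,0,0,0.005]]]' | grep -E "rot|force"
python3 - <<'E'
from h import *
print(r.sense()["moment"])
E
```

```text
ee_rot: [[-0.998, 0.066, -0.002], [0.066, 0.998, 0.001], [0.002, 0.001, -1.0]]
wrist_force: [-5.0, 4.1, 3.1]
gripper_force: 30.3
[1.13817708 1.31209833 0.23472974]
ee_rot: [[-0.993, 0.117, -0.002], [0.117, 0.993, 0.001], [0.002, 0.001, -1.0]]
wrist_force: [-4.2, 3.9, 2.6]
gripper_force: 31.0
[1.20267648 1.32303821 0.41694665]
```

The moment rose sharply to 0.42 N m, so the cam is at its stop. I release, lift, check the bar and go above the crank.

```bash
python3 -m handwheel '[[[0,0,0,0,0,0,0.02],[0,0,0,0,0,0,0.032],[0,0,0,0,0,0,0.036],[0,0,0,0,0,-0.015,0.036],[0,0,0,0,0,-0.03,0.036],[0,0,0,0,0,-0.04,0.036],[0,0,0,0,0,-0.045,0.036],[0,0,0,0,0,0,0.045]]]' | grep -E "pos|force"
python3 -m handwheel '[[[0,0,-1.3,0,0,0,0.045],[0,0,-1.3,0,0,0,0.045],[0,0,-1.3,0,0,0,0.045],[0,0,-1.3,0,0,0,0.045],[0,0,-1.3,0,0,0,0.045],[0,0,-1.3,0,0,0,0.045],[0,0,-1.3,0,0,0,0.045],[0,0,-1.3,0,0,0,0.045],[0,0,-1.3,0,0,0,0.045],[0,0,-1.3,0,0,0,0.045],[0,0,-1.3,0,0,0,0.045],[0,0,-1.3,0,0,0,0.045]]]' | grep -E "rot|force"
python3 -m handwheel '[[[0,0,0,0.0372,0.0115,0,0.045],[0,0,0,0.0372,0.0115,0,0.045],[0,0,0,0.0372,0.0115,0,0.045],[0,0,0,0.0372,0.0115,0,0.045],[0,0,0,0.0372,0.0115,0,0.045],[0,0,0,0.0372,0.0115,0,0.045],[0,0,0,0,0,0,0.045]]]'
python3 - <<'E'
from h import *
s=r.sense();R=np.array(s["ee_rot"]);print(R.T@(np.array([.4671,-.211,.106])-s["tcp_pos"]),np.degrees(np.arctan2(R[1,0],R[0,0])))
C=cam("scene");D=cam("side");a=snap("scene","s4.png");b=snap("side","d4.png")
for n,im,Q,(x0,y0,x1,y1) in(("s",a,C,(260,175,315,220)),("d",b,D,(245,165,295,205))):
    h=cv2.cvtColor(im,cv2.COLOR_BGR2HSV);m=((h[...,0]<8)|(h[...,0]>172))&(h[...,1]>150)&(h[...,2]>80)
    M=np.zeros(m.shape,np.uint8);M[y0:y1,x0:x1]=m[y0:y1,x0:x1];ys,xs=np.nonzero(M)
    rc=cv2.minAreaRect(np.c_[xs,ys].astype(np.float32));P=np.array([onz(Q,p,.21) for p in cv2.boxPoints(rc)]);e=[P[1]-P[0],P[2]-P[1]];v=max(e,key=np.linalg.norm)
    print(n,len(xs),rc,P.mean(0).round(4),np.degrees(np.arctan2(v[1],v[0])),np.linalg.norm(v))
E
```

```text
tcp_pos: [0.553, 0.0071, 0.3222]
wrist_force: [-0.3, 0.2, -0.5]
gripper_force: 0.0
ee_rot: [[-0.053, -0.999, 0.0], [-0.999, 0.053, -0.0], [0.0, -0.0, -1.0]]
wrist_force: [1.2, 0.1, 0.7]
gripper_force: 0.0
time_s: 20.1
tcp_pos: [0.466, -0.2146, 0.3145]
ee_rot: [[-0.063, -0.998, -0.0], [-0.998, 0.063, -0.001], [0.001, -0.0, -1.0]]
wrist_force: [0.2, 0.4, 0.7]
gripper_width: 0.518
gripper_force: 0.0
[-0.00389397 -0.00085147  0.20851704] -93.62541255109277
s 236 ((281.57550048828125, 196.76414489746094), (27.00174331665039, 11.65542984008789), 29.05460548400879) [ 0.5518 -0.0015  0.21  ] -3.248719097841492 0.06372102744557764
d 116 ((267.60186767578125, 186.146484375), (18.435810089111328, 9.098190307617188), 28.610462188720703) [0.5423 0.0205 0.21  ] 179.7264218684263 0.06120026908071129
```

```bash
python3 -m handwheel '[[[0,0,0,-0.003,-0.0008,0.02,0.045],[0,0,0,0,0,0.04,0.045],[0,0,0,0,0,0.04,0.045],[0,0,0,0,0,0.04,0.045],[0,0,0,0,0,0.02,0.045],[0,0,0,0,0,0,0.045]]]' | grep -E "pos|force"
python3 -m handwheel '[[[0,0,0,0,0,0.02,0.045],[0,0,0,0,0,0.02,0.045],[0,0,0,0,0,0.0085,0.045],[0,0,0,0,0,0,0.045]]]' | grep -E "pos|force"
```

```text
tcp_pos: [0.4666, -0.2068, 0.1513]
wrist_force: [-0.3, 0.7, -1.2]
gripper_force: 0.0
tcp_pos: [0.4688, -0.2079, 0.1062]
wrist_force: [0.3, -0.1, 0.6]
gripper_force: 0.0
```

```bash
python3 -m handwheel '[[[0,0,0,0,0,0,0.035],[0,0,0,0,0,0,0.028],[0,0,0,0,0,0,0.024],[0,0,0,0,0,0,0.02],[0,0,0,0,0,0,0.015],[0,0,0,0,0,0,0.015],[0,0,0,0,0,0,0.015]]]'
python3 - <<'E'
import numpy as np
for t in range(0,180,15):
    a,b=np.radians([t,t+15]);print(t+15,"per 5deg avg y",round(.07*(np.cos(b)-np.cos(a))/3,4),"z",round(-.07*(np.sin(b)-np.sin(a))/3,4))
E
```

```text
time_s: 21.9
tcp_pos: [0.468, -0.2083, 0.1062]
ee_rot: [[-0.058, -0.998, -0.001], [-0.998, 0.058, 0.0], [0.0, 0.001, -1.0]]
wrist_force: [-0.6, -0.6, 2.2]
gripper_width: 0.18
gripper_force: 4.6
15 per 5deg avg y -0.0008 z -0.006
30 per 5deg avg y -0.0023 z -0.0056
45 per 5deg avg y -0.0037 z -0.0048
60 per 5deg avg y -0.0048 z -0.0037
75 per 5deg avg y -0.0056 z -0.0023
90 per 5deg avg y -0.006 z -0.0008
105 per 5deg avg y -0.006 z 0.0008
120 per 5deg avg y -0.0056 z 0.0023
135 per 5deg avg y -0.0048 z 0.0037
150 per 5deg avg y -0.0037 z 0.0048
165 per 5deg avg y -0.0023 z 0.0056
180 per 5deg avg y -0.0008 z 0.006
```

```bash
python3 -m handwheel '[[[0,0,0,0,0,0,0.005],[0,0,0,0,0,0,0.005],[0,0,0,0,0,0,0.005]]]' | grep -E "pos|force|width"
python3 - <<'E'
from h import *
a=snap("scene","s5.png");b=snap("side","d5.png")
c=lambda im,x,y,w,h,k:cv2.resize(im[y:y+h,x:x+w],None,fx=k,fy=k,interpolation=cv2.INTER_CUBIC)
cv2.imwrite("pics/v5.png",np.hstack([c(a,165,190,130,130,3),c(b,270,110,130,130,3)]))
E
```

```text
tcp_pos: [0.4687, -0.2086, 0.109]
wrist_force: [-5.6, 3.7, 17.4]
gripper_width: 0.073
gripper_force: 9.9
```

View pics/v5.png

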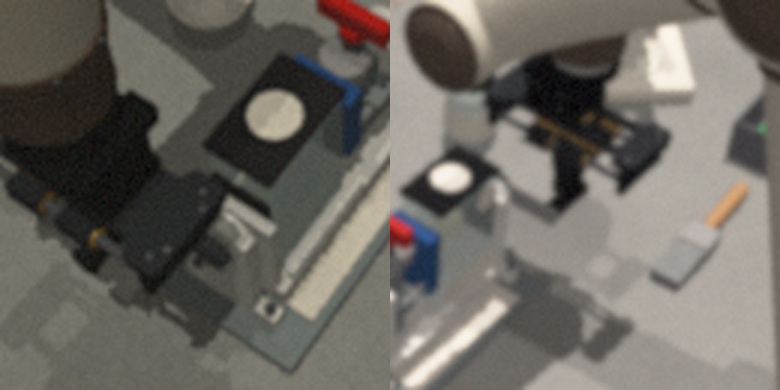

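The grip closed to only 6 mm, with the tool pushed up 17 N. The pads seem to have pinched only the top of the handle, and the crop shows just the gripper over the crank at about (130,250). I open, go lower and try again.

```bash
python3 -m handwheel '[[[0,0,0,0,0,0,0.025],[0,0,0,0,0,0,0.045],[0,0,0,0,0,0,0.045],[0,0,0,0,0,0,0.045]]]' | grep -E "pos|force|width"
python3 -m handwheel '[[[0,0,0,0,0,0.005,0.045],[0,0,0,0,0,0.005,0.045],[0,0,0,0,0,0.004,0.045],[0,0,0,0,0,0,0.045]]]' | grep -E "pos|force|width"
python3 -m handwheel '[[[0,0,0,0,0,0,0.035],[0,0,0,0,0,0,0.03],[0,0,0,0,0,0,0.027],[0,0,0,0,0,0,0.024],[0,0,0,0,0,0,0.02],[0,0,0,0,0,0,0.02]]]' | grep -E "pos|force|width"
python3 - <<'E'
from h import *
print(np.array(r.sense()["moment"]).round(2))
E
```

```text
tcp_pos: [0.4685, -0.2082, 0.1059]
wrist_force: [0.3, 0.3, 0.0]
gripper_width: 0.34
gripper_force: 0.0
tcp_pos: [0.4677, -0.2082, 0.091]
wrist_force: [-0.2, -0.1, 0.5]
gripper_width: 0.512
gripper_force: 0.0
tcp_pos: [0.4678, -0.2083, 0.0921]
wrist_force: [-1.1, -0.0, 1.1]
gripper_width: 0.24
gripper_force: 24.5
[0.13 0.46 0.1 ]
```

```bash
python3 -m handwheel '[[[0,0,0,0,0,0,0.012],[0,0,0,0,0,0,0.005],[0,0,0,0,0,0,0.005],[0,0,0,0,0,0,0.005]]]' | grep -E "pos|force|width"
python3 - <<'E'
from h import *
S=cam("scene");D=cam("side");a=cams.capture("scene");b=cams.capture("side")
def blob(im,x0,y0,x1,y1):
    g=(im[y0:y1,x0:x1].min(2)>120).astype(np.uint8);n,l,s,c=cv2.connectedComponentsWithStats(g)
    return [(s[i,4],(c[i]+[x0,y0]).round(1).tolist()) for i in range(1,n) if s[i,4]>60]
# v5 crop: scene sticker (275,117)/3+(165,190); side (450-390,177)/3+(270,110)
A=blob(a,242,218,272,240);B=blob(b,280,158,302,180);print(A,B)
print(tri(S,A[0][1],D,B[0][1]), onz(S,A[0][1],.197),onz(D,B[0][1],.197))
E
```

```text
tcp_pos: [0.4679, -0.2083, 0.0921]
wrist_force: [-2.8, 1.2, 1.7]
gripper_width: 0.245
gripper_force: 30.0
[(np.int32(216), [256.3, 228.0])] [(np.int32(112), [289.5, 168.5])]
(array([ 0.54402487, -0.0920577 ,  0.19779875]), np.float64(0.00042798511200203046)) [ 0.54355488 -0.09180557  0.197     ] [ 0.54469846 -0.09265253  0.197     ]
```

The jar is well seated: the sticker triangulates to (0.544, -0.092, 0.198). The handle is now gripped at 21 mm with 30 N. I start swinging the crank along its arc.

```bash
python3 -m handwheel '[[[0,0,0,0,-0.0003,-0.006,0.005],[0,0,0,0,-0.0008,-0.006,0.005],[0,0,0,0,-0.0013,-0.006,0.005],[0,0,0,0,0,0,0.005]]]' | grep -E "pos|force|width"
```

```text
tcp_pos: [0.4704, -0.2084, 0.1107]
wrist_force: [-3.7, -0.7, -1.2]
gripper_width: 0.242
gripper_force: 30.0
```

```bash
python3 -m handwheel '[[[0,0,0,0,-0.0018,-0.0058,0.005],[0,0,0,0,-0.0023,-0.0056,0.005],[0,0,0,0,-0.0028,-0.0054,0.005],[0,0,0,0,-0.0033,-0.0051,0.005],[0,0,0,0,-0.0037,-0.0048,0.005],[0,0,0,0,-0.0041,-0.0045,0.005],[0,0,0,0,0,0,0.005]]]' | grep -E "pos|force|width"
python3 - <<'E'
from h import *
S=cam("scene");D=cam("side");a=cams.capture("scene");b=cams.capture("side")
def blob(im,x0,y0,x1,y1):
    g=(im[y0:y1,x0:x1].min(2)>120).astype(np.uint8);n,l,s,c=cv2.connectedComponentsWithStats(g)
    return [(s[i,4],(c[i]+[x0,y0]).round(1).tolist()) for i in range(1,n) if 40<s[i,4]<400]
print("pred sticker 45deg", [proj(C,(.544+.119*np.sin(t)*1,-.092,.125+.072*np.cos(t))) for C in(S,D) for t in (0,np.pi/4)])
print(blob(a,235,190,320,260),blob(b,240,140,320,200))
E
```

```text
tcp_pos: [0.4887, -0.2093, 0.142]
wrist_force: [-5.3, 1.8, -3.8]
gripper_width: 0.241
gripper_force: 30.0
pred sticker 45deg [array([256.4242474 , 228.15976708]), array([290.10025685, 250.954956  ]), array([289.55734515, 168.70428527]), array([268.33883877, 162.82004292])]
[(np.int32(116), [292.4, 196.2]), (np.int32(194), [276.1, 244.4]), (np.int32(192), [297.8, 247.6])] []
```

The sticker moved to (276,244) in the scene view, as a 45° turn should give, and the forces are small. I continue.

```bash
python3 -m handwheel '[[[0,0,0,0,-0.0045,-0.0041,0.005],[0,0,0,0,-0.0048,-0.0037,0.005],[0,0,0,0,-0.0051,-0.0033,0.005],[0,0,0,0,-0.0054,-0.0028,0.005],[0,0,0,0,-0.0056,-0.0023,0.005],[0,0,0,0,-0.0058,-0.0018,0.005],[0,0,0,0,-0.006,-0.0013,0.005],[0,0,0,0,-0.006,-0.0008,0.005],[0,0,0,0,-0.0061,-0.0003,0.005],[0,0,0,0,0,0,0.005]]]' | grep -E "pos|force|width"
python3 -m handwheel '[[[0,0,0,0,-0.0061,0.0003,0.005],[0,0,0,0,-0.006,0.0008,0.005],[0,0,0,0,-0.006,0.0013,0.005],[0,0,0,0,-0.0058,0.0018,0.005],[0,0,0,0,-0.0056,0.0023,0.005],[0,0,0,0,-0.0054,0.0028,0.005],[0,0,0,0,0,0,0.005]]]' | grep -E "pos|force|width"
```

```text
tcp_pos: [0.5366, -0.2117, 0.1622]
wrist_force: [-8.4, 1.2, -1.6]
gripper_width: 0.244
gripper_force: 30.0
tcp_pos: [0.572, -0.2136, 0.1533]
wrist_force: [-6.4, 2.8, -1.6]
gripper_width: 0.241
gripper_force: 30.0
```

```bash
python3 -m handwheel '[[[0,0,0,0,-0.0051,0.0033,0.005],[0,0,0,0,-0.0048,0.0037,0.005],[0,0,0,0,-0.0045,0.0041,0.005],[0,0,0,0,-0.0041,0.0045,0.005],[0,0,0,0,-0.0037,0.0048,0.005],[0,0,0,0,-0.0033,0.0051,0.005],[0,0,0,0,0,0,0.005]]]' | grep -E "pos|force|width"
python3 -m handwheel '[[[0,0,0,0,-0.0028,0.0054,0.005],[0,0,0,0,-0.0023,0.0056,0.005],[0,0,0,0,-0.0018,0.0058,0.005],[0,0,0,0,-0.0013,0.006,0.005],[0,0,0,0,-0.0008,0.006,0.005],[0,0,0,0,0,0,0.005]]]' | grep -E "pos|force|width"
```

```text
tcp_pos: [0.5979, -0.2149, 0.128]
wrist_force: [-8.1, 3.7, -1.9]
gripper_width: 0.247
gripper_force: 30.0
tcp_pos: [0.6074, -0.2154, 0.0996]
wrist_force: [-6.4, 4.1, 0.2]
gripper_width: 0.242
gripper_force: 30.0
```

```bash
python3 -m handwheel '[[[0,0,0,0,-0.0003,0.004,0.005],[0,0,0,0,0,0.002,0.005],[0,0,0,0,0,0.002,0.005],[0,0,0,0,0,0,0.005]]]' | grep -E "time|pos|force|width"
```

```text
time_s: 28.8
tcp_pos: [0.6079, -0.2154, 0.0926]
wrist_force: [-7.8, 4.8, 3.6]
gripper_width: 0.243
gripper_force: 30.0
```

```bash
python3 -m handwheel '[[[0,0,0,0,0,0.001,0.005],[0,0,0,0,0,0,0.005],[0,0,0,0,0,0,0.005],[0,0,0,0,0,0,0.005],[0,0,0,0,0,0,0.005],[0,0,0,0,0,0,0.005],[0,0,0,0,0,0,0.005],[0,0,0,0,0,0,0.005],[0,0,0,0,0,0,0.005],[0,0,0,0,0,0,0.005],[0,0,0,0,0,0,0.005],[0,0,0,0,0,0,0.005]]]' | grep -E "time|pos|force|width"
python3 -m handwheel '[[[0,0,0,0,0,0,0.005],[0,0,0,0,0,0,0.005],[0,0,0,0,0,0,0.005],[0,0,0,0,0,0,0.005],[0,0,0,0,0,0,0.005],[0,0,0,0,0,0,0.005],[0,0,0,0,0,0,0.005],[0,0,0,0,0,0,0.005],[0,0,0,0,0,0,0.005],[0,0,0,0,0,0,0.005],[0,0,0,0,0,0,0.005],[0,0,0,0,0,0,0.005]]]' | grep -E "time|pos|force|width"
```

```text
time_s: 30.0
tcp_pos: [0.6079, -0.2155, 0.0922]
wrist_force: [-8.5, 5.8, 4.9]
gripper_width: 0.239
gripper_force: 30.0
time_s: 31.2
tcp_pos: [0.6078, -0.2154, 0.0922]
wrist_force: [-8.3, 5.3, 5.8]
gripper_width: 0.242
gripper_force: 30.0
```

Upside down against the stop for 2.4 s. Now I swing it back.

```bash
python3 -m handwheel '[[[0,0,0,0,0.0003,-0.006,0.005],[0,0,0,0,0.0008,-0.006,0.005],[0,0,0,0,0.0013,-0.006,0.005],[0,0,0,0,0.0018,-0.0058,0.005],[0,0,0,0,0.0023,-0.0056,0.005],[0,0,0,0,0.0028,-0.0054,0.005],[0,0,0,0,0.0033,-0.0051,0.005],[0,0,0,0,0.0037,-0.0048,0.005],[0,0,0,0,0.0041,-0.0045,0.005],[0,0,0,0,0,0,0.005]]]' | grep -E "pos|force|width"
python3 -m handwheel '[[[0,0,0,0,0.0045,-0.0041,0.005],[0,0,0,0,0.0048,-0.0037,0.005],[0,0,0,0,0.0051,-0.0033,0.005],[0,0,0,0,0.0054,-0.0028,0.005],[0,0,0,0,0.0056,-0.0023,0.005],[0,0,0,0,0.0058,-0.0018,0.005],[0,0,0,0,0.006,-0.0013,0.005],[0,0,0,0,0.006,-0.0008,0.005],[0,0,0,0,0.0061,-0.0003,0.005],[0,0,0,0,0,0,0.005]]]' | grep -E "pos|force|width"
```

```text
tcp_pos: [0.5886, -0.2145, 0.1406]
wrist_force: [-3.2, 7.4, -0.2]
gripper_width: 0.242
gripper_force: 30.0
tcp_pos: [0.5411, -0.2121, 0.1621]
wrist_force: [-0.7, 6.2, 0.3]
gripper_width: 0.245
gripper_force: 30.0
```

```bash
python3 -m handwheel '[[[0,0,0,0,0.0061,0.0003,0.005],[0,0,0,0,0.006,0.0008,0.005],[0,0,0,0,0.006,0.0013,0.005],[0,0,0,0,0.0058,0.0018,0.005],[0,0,0,0,0.0056,0.0023,0.005],[0,0,0,0,0.0054,0.0028,0.005],[0,0,0,0,0.0051,0.0033,0.005],[0,0,0,0,0.0048,0.0037,0.005],[0,0,0,0,0.0045,0.0041,0.005],[0,0,0,0,0,0,0.005]]]' | grep -E "pos|force|width"
python3 -m handwheel '[[[0,0,0,0,0.0041,0.0045,0.005],[0,0,0,0,0.0037,0.0048,0.005],[0,0,0,0,0.0033,0.0051,0.005],[0,0,0,0,0.0028,0.0054,0.005],[0,0,0,0,0.0023,0.0056,0.005],[0,0,0,0,0.0018,0.0058,0.005],[0,0,0,0,0.0013,0.006,0.005],[0,0,0,0,0.0008,0.005,0.005],[0,0,0,0,0,0,0.005]]]' | grep -E "pos|force|width"
```

```text
tcp_pos: [0.4895, -0.2095, 0.1425]
wrist_force: [-7.7, 7.7, 8.1]
gripper_width: 0.24
gripper_force: 30.0
tcp_pos: [0.4682, -0.2084, 0.0978]
wrist_force: [-5.5, 4.7, 0.2]
gripper_width: 0.242
gripper_force: 30.0
```

```bash
python3 -m handwheel '[[[0,0,0,0,0.0003,0.003,0.005],[0,0,0,0,0,0.002,0.005],[0,0,0,0,0,0.002,0.005],[0,0,0,0,0,0,0.005],[0,0,0,0,0,0,0.005]]]' | grep -E "pos|force|width"
```

```text
tcp_pos: [0.468, -0.2084, 0.0921]
wrist_force: [-8.1, 6.8, 7.9]
gripper_width: 0.239
gripper_force: 30.0
```

```bash
python3 -m handwheel '[[[0,0,0,0,0,0,0.015],[0,0,0,0,0,0,0.03],[0,0,0,0,0,0,0.045],[0,0,0,0,0,0,0.045],[0,0,0,0,0,0,0.045],[0,0,0,0,0,-0.01,0.045],[0,0,0,0,0,-0.03,0.045],[0,0,0,0,0,-0.04,0.045],[0,0,0,0,0,-0.04,0.045],[0,0,0,0,0,-0.04,0.045],[0,0,0,0,0,0,0.045]]]' | grep -E "time|pos|force|width"
python3 - <<'E'
from h import *
S=cam("scene");D=cam("side");a=snap("scene","s9.png");b=snap("side","d9.png");A0=cv2.imread("pics/scene0.png")
def blob(im,x0,y0,x1,y1):
    g=(im[y0:y1,x0:x1].min(2)>110).astype(np.uint8);n,l,s,c=cv2.connectedComponentsWithStats(g)
    return [(s[i,4],(c[i]+[x0,y0]).round(1).tolist()) for i in range(1,n) if s[i,4]>60]
A=blob(a,242,218,272,240);B=blob(b,280,158,302,180);print(A,B)
if A and B: print(tri(S,A[0][1],D,B[0][1]))
for n,im,Q,(x0,y0,x1,y1) in(("s",a,S,(260,175,315,220)),("d",b,D,(245,165,295,205))):
    h=cv2.cvtColor(im,cv2.COLOR_BGR2HSV);m=((h[...,0]<8)|(h[...,0]>172))&(h[...,1]>150)&(h[...,2]>80)
    M=np.zeros(m.shape,np.uint8);M[y0:y1,x0:x1]=m[y0:y1,x0:x1];ys,xs=np.nonzero(M)
    print(n,len(xs),cv2.minAreaRect(np.c_[xs,ys].astype(np.float32)))
E
```

```text
time_s: 36.7
tcp_pos: [0.4723, -0.2098, 0.2569]
wrist_force: [0.3, -0.0, 0.3]
gripper_width: 0.515
gripper_force: 0.0
[(np.int32(229), [256.3, 228.1])] [(np.int32(112), [289.5, 168.6])]
(array([ 0.54401107, -0.09206672,  0.19738149]), np.float64(0.00043807238491760264))
s 236 ((281.57550048828125, 196.76414489746094), (27.00174331665039, 11.65542984008789), 29.05460548400879)
d 114 ((267.3679504394531, 186.03775024414062), (17.968788146972656, 9.032958030700684), 29.05460548400879)
```

The jar and the cam are back exactly where they were before the swing, and the gripper is clear. I hand the job in.

```bash
python3 -c "
from station import r
print(r.finish_job())"
```

```text
the job is handed in; nothing more can be done
None
```

I clamped the lizard jar in the cradle, turned it fully upside down for over two seconds, and left it upright and still clamped. The job is handed in, but the hand-in returned no verdict.

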